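# Pin the sliding bookend of a dormitory book rest

### The job

Slide the bookend gently all the way up against the row of books, then take the longer of the two steel pegs from the rack and lock the bookend with it: feel with the peg's tip, under light pressure, over the floor inside the bookend's square collar until it drops into the blind hole, and push it fully home. Never load the book rest or the bookend with more than about 4 kg (40 N), leave the peg standing in its hole, and leave the shorter peg and everything else on the desk where they are.

Things in the scene. Friction and masses are not known exactly. Their poses are not given: they have to be found in the camera images.
- board: The book rest, fixed to the desk: a wooden plinth 180 (x) x 380 (y) x 36 mm high with upright books (up to 150 mm above the plinth) on its +y end; the books' outer face is at y = +30 mm. Origin: centre of the plinth's underside; y along the plinth towards the books, z up. The lock hole is hidden in the plinth under the bookend (see collar).
- bookend (a joint): Aluminium bookend sliding along the plinth's +y (m): 0 = farthest from the books, 0.060 = against them (hard stop). Takes about 4 N, stays where left. An upright plate (102 wide, 12 thick, top 143 mm above the desk) and, on its -y side, a flat foot (top 41.5 mm above the desk) with a square collar: 44 mm inside, 54 outside, centre 79 mm from the middle of the plate.
- collar (a point): Centre of the collar's open mouth, 69.5 mm above the desk; moves with the bookend, axes as the book rest. The flat floor inside is 37 mm above the desk; in it is a round blind hole, 14 mm wide, 25 mm deep, mouth chamfered 1 mm. With the bookend against the books the hole's centre is 4 to 7 mm off the collar's centre, in any direction, differently each time; its place is not measured.
- push_face (a point): Middle of the collar's outer wall on the side away from the books (-y), 55 mm above the desk; pushing there towards +y of the book rest slides the bookend. The foot below it (top 41.5 mm above the desk) reaches 46 mm farther out.
- rack: Fixed wooden peg rack, 60 (x) x 130 (y) x 35 mm high, origin at the centre of its underside. Two upright holes, 14 mm wide and 25 mm deep, at y = -35 and +35 mm, hold the two pegs; which peg is in which hole varies.
- peg_centre (a point): Half-way up the long steel peg: 120 mm long, standing upright in the rack, its tip on the hole's bottom (10 mm above the desk). Shank 12 mm in diameter (tip tapered by 1.5 mm over its last 2 mm) and at the top a round head 20 mm in diameter and 28 mm tall (its middle 46 mm above this point). z along the peg towards the head. About 90 g.
- peg_tip (a point): Centre of the long peg's lower end face, 60 mm below its centre.
- stub_centre (a point): Half-way up the shorter steel peg, which stays in the rack: 85 mm long, otherwise of the same shape as the long one.
- mug: White mug, 76 mm wide, 90 mm high, to be left alone. Origin: centre of its underside.
- flask: White drinking flask, 68 mm wide, 220 mm tall, to be left alone. Origin: centre of its underside.
- jar: White jar, 60 mm wide, 70 mm tall, to be left alone. Origin: centre of its underside.
- phone: Black phone lying flat, 150 (x) x 72 x 9 mm, to be left alone. Origin: centre of its underside.
- stapler: Stapler, about 130 (x) x 36 x 50 mm, to be left alone. Origin: centre of its underside.
- notes: Pile of notebooks lying flat, 210 (x) x 150 x 26 mm, to be left alone. Origin: centre of its underside.

How it is judged (in metres and radians):
On the way:
1. the bookend is against the books while the long peg is still in the rack or in the gripper, not yet in the collar (value of joint bookend above 0.056 m and horizontal distance between peg_tip and collar above 0.05 m), for 0.2 s.
At the end, for the whole second after the job is handed in: The bookend is within 5 mm of its stop against the books, and the long peg stands released in the hidden hole inside the collar: its tip within 20 mm sideways of the collar's centre and at most 17 mm above the plinth's underside (20 mm or more deep in the 25 mm hole), upright within 0.12 rad (value of joint bookend above 0.055 m and horizontal distance between peg_tip and collar below 0.02 m and z of peg_tip in the frame of board below 0.017 m and angle between peg_centre's own z axis and vertical below 0.12 rad and contact force between the fingers and board below 0.1 N); the robot touches nothing.
It fails at once if the book rest, its books or its bookend is loaded with more than 40 N (contact force between board and anything else above 40 N).
It fails at once if the shorter peg is moved by more than 20 mm (distance of stub_centre from where it was at the start of the episode above 0.02 m).
It fails at once if a bystander is moved by more than 20 mm (distance of any of mug, flask, jar, phone, stapler, notes from where it was at the start of the episode above 0.02 m).
It also fails if it takes over 72 s, if anything falls off the work surface, if the arm or the gripper's body presses on something with over 40 N, if the wrist force passes 120 N, or if a joint passes its speed limit or range.

### The arm

A 7-joint arm with a two-finger parallel gripper is mounted at the origin on the work surface. World frame = base frame: x ahead of the robot, y to its left, z up, the work surface at z = 0. Lengths are in m, angles in degrees, forces in N, time in s.
With the tool pointing down it reaches from about 0.425 to 0.875 m from the base axis. Payload 4.7 kg.
Tool frame: the origin (TCP) lies between the finger pads; the fingertips stand 19 mm ahead of it and the grasp point (between the pads) is the TCP; x points along the fingers, z is the direction in which the jaws open and shut, and the axes are right-handed (so a half turn about x gives the same grasp; the last joint's range is limited). The gripper opens to 87 mm and grips with 3 to 60 N. Pads are 19 mm wide; open, the fingers measure 117 mm over their backs; the gripper's body (75 mm by 190 mm) begins 51 mm behind the grasp point.
Start: joints at [69.448, 18.392, -4.016, 83.108, 1.295, 78.541, -3.26], TCP at [0.237, -0.605, 0.211] pointing down, gripper open.
Joint ranges: [-163.93, 163.93], [-17.29, 119.83], [-79.2, 71.16], [3.27, 140.29], [-89.18, 269.18], [5.43, 117.66], [-154.24, 154.24]. Speed limits (degrees/s): [147.25, 147.25, 180, 180, 180, 180, 180].

### API

Orientations are given as [roll, pitch, yaw] about the fixed x, y, z axes, in that order (R = Rz(yaw) Ry(pitch) Rx(roll)).
In Python, from cell import monitor, read_camera, camera_model, env, regions_of gives the robot as it stands. The module is installed in compiled form; this text tells all that it offers.
- The arm moves only by the tool step_arm, never from a script. Its argument "deltas" is a list of rows, each a list of 5 numbers: the gripper's target within -1 to 1 (fully open at 1, half-way at 0, shut at -1), then the shift along the tool's x, y, z in m, then the turn about the tool's x in degrees. A call has 1 to 12 rows; each row is the pose to reach, as a shift and turn from the pose commanded when the call began, along the tool's axes at that moment; what a row does not reach only later rows make up. A row lasts 1/8 s, in which the tool goes at most 62.5 mm and 10.7 degrees, less where a joint would pass 70% of its speed; a pose out of reach is approached as far as the arm can. A call with a gripper value outside its range is refused whole. The fingers move at their own pace and stop on an object; "newtons" is the grip in N (left out, the last holds). Time passes only in rows, so rows that repeat a pose let the fingers close. It gives the time, the measured TCP pose, the force and the opening at its end, in the units of the state.
- monitor.get_obs(): the state, without advancing time (a new reading comes with each control period).
- read_camera(name): name is "scene" or "top" or "wrist"; returns (picture, depth): 420x560x3 uint8, red, green, blue; 420x560 float32, m along the optical axis (not along the pixel's ray), 0 where there is no reading.
- camera_model(name): a dict with "fx", "fy", "cx", "cy" (pixels), "xyz" and "attitude" of the camera in the world. Camera axes: x right, y down, z forward; pixel columns grow to the right and rows downward; lengths in m; the calibration is good to about 2 mm. A picture is of the moment at which its call begins: read the wrist's pose just before it. camera_model takes no time and is no camera call; for the wrist camera it gives the pose at the moment of the call.
- env.sign_off(): hands the job in, once; it reports no verdict.
Trained networks look in the newest picture that a camera, given by its name, has taken for a name from the list of things; names that differ only in an ending like _2 or _b are one class to them, and where a whole thing is asked for, a point or a joint stands for the part that bears it (a point fixed in the world has none). Each returns a list of dicts, best first, with "p" (0 to 1); they miss things now and then, are a little off and sometimes report something else, mostly with a low value. They report only what shows in the picture. A call takes as long as a camera call.
- regions_of(camera, thing): "pixels" (420x560 bool, what is visible of it) and "pixel" ([column, row] in pixels, amid what is visible of it).
The state is a dict: "time_s": time; "qpos": joint angles; "joint_velocities": joint speeds; "effort": joint torques, N m; "tool_pos": TCP position; "tool_rot": TCP orientation; "force": force on the tool from outside, world axes, zero at the start; "wrist_torque": the same for the moment, N m; "grip_width": finger opening in m.
Only numpy, scipy, OpenCV 4.12 (cv2) and the standard library are available. Lean on these libraries where they do the work, as an engineer would, in place of code of your own. Each camera call takes 0.05 s, during which the arm holds its last target. There are 200 camera calls.

## Working session

There is one attempt and no reset: what is moved stays moved. The work goes in short steps, Python scripts to look and compute and a tool call to move; the robot and the scene stay as the last step left them, time stands still between calls to the robot, and variables do not carry over. Pictures are saved under pics/ and viewed, about 8 in all and at most 12, crops included, and the job is handed in when it is done.

Besides the shell and the picture viewer there is one more tool, called after "Request:" as name(argument=value, ...) on one line, values as JSON. step_arm: Moves the arm, as the interface text tells. Its arguments: {"type":"object","properties":{"deltas":{"type":"array"},"newtons":{"type":"number"}},"required":["deltas"]}

```bash
mkdir -p pics; cat > h.py <<'E'
import numpy as np, cv2
from scipy.spatial.transform import Rotation as R
from cell import monitor, read_camera, camera_model, env, regions_of
def cm(n):
    m=camera_model(n); a=np.array(m['attitude'],float)
    Rm=a if a.shape==(3,3) else R.from_euler('xyz',a,degrees=True).as_matrix()
    return m,Rm,np.array(m['xyz'])
def cloud(n,d):
    m,Rm,t=cm(n); v,u=np.mgrid[:420,:560]
    P=np.stack([(u-m['cx'])/m['fx']*d,(v-m['cy'])/m['fy']*d,d],-1)
    return P@Rm.T+t
E
python3 - <<'E'
from h import *
o=monitor.get_obs(); print({k:np.round(v,3) for k,v in o.items()})
for n in ['top','scene']:
    print(camera_model(n))
    p,d=read_camera(n); cv2.imwrite(f'pics/{n}0.png',p[:,:,::-1]); C=cloud(n,d); np.save(f'{n}.npy',C)
    for t in ['board','bookend','collar','rack','peg_centre','stub_centre','mug','flask','jar','phone','stapler','notes']:
        for r in regions_of(n,t)[:2]:
            q=C[r['pixels']&(d>0)]
            if len(q): print(n,t,round(r['p'],2),np.round(r['pixel']),'med',np.round(np.median(q,0),3),'lo',np.round(np.percentile(q,2,0),3),'hi',np.round(np.percentile(q,98,0),3))
E
```

```text
{'time_s': np.float64(0.0), 'qpos': array([69.449, 18.441, -4.016, 83.176,  1.294, 78.541, -3.26 ]), 'joint_velocities': array([-0.034,  0.017, -0.026, -0.009, -0.063, -0.029, -0.025]), 'effort': array([-0.0000e+00, -4.9129e+01, -4.0400e-01, -3.1253e+01, -6.4000e-02,
        4.4000e-02,  0.0000e+00]), 'tool_pos': array([ 0.236, -0.605,  0.21 ]), 'tool_rot': array([-177.44 ,   89.887,  113.921]), 'force': array([-0.29 ,  0.168,  0.165]), 'wrist_torque': array([-0.037, -0.057, -0.016]), 'grip_width': np.float64(0.087)}
{'fx': 451.2170425050921, 'fy': 451.2170425050921, 'cx': 282.3407436310891, 'cy': 200.40100365575427, 'xyz': array([0.32392204, 0.01316479, 1.25760547]), 'attitude': array([-1.67344625e+02,  7.63719052e-03, -8.22805108e+01])}
top board 0.88 [347. 230.] med [ 0.52  -0.133  0.046] lo [ 0.424 -0.286  0.028] hi [0.636 0.068 0.189]
top board 0.58 [452. 278.] med [ 0.447 -0.445  0.01 ] lo [ 0.376 -0.479  0.005] hi [ 0.517 -0.408  0.015]
top bookend 0.86 [315. 223.] med [ 0.547 -0.044  0.043] lo [ 0.492 -0.109  0.037] hi [0.605 0.044 0.145]
top collar 0.94 [319. 221.] med [ 0.5
[... 1905 characters left out ...]
eg_centre 0.47 [353. 193.] med [0.547 0.241 0.097] lo [0.436 0.234 0.   ] hi [0.553 0.253 0.131]
scene mug 0.64 [350. 166.] med [0.364 0.255 0.057] lo [0.293 0.216 0.004] hi [0.38  0.293 0.089]
scene flask 0.91 [412. 164.] med [0.414 0.43  0.106] lo [0.388 0.404 0.007] hi [0.426 0.462 0.218]
scene jar 0.56 [387. 254.] med [0.723 0.322 0.048] lo [0.684 0.297 0.003] hi [0.736 0.352 0.071]
scene phone 0.87 [124. 194.] med [ 0.455 -0.441  0.008] lo [ 0.363 -0.479 -0.002] hi [ 0.524 -0.406  0.012]
scene stapler 0.71 [307. 283.] med [0.805 0.109 0.034] lo [ 0.751  0.05  -0.002] hi [0.838 0.162 0.049]
scene notes 0.66 [450. 231.] med [0.615 0.51  0.024] lo [0.505 0.442 0.009] hi [0.7   0.589 0.028]
```

```bash
python3 - <<'E'
from h import *
C=np.load('top.npy');S=np.load('scene.npy');p=cv2.imread('pics/top0.png')
cv2.imwrite('pics/a.png',np.vstack([cv2.resize(p,(784,588))])[:, :])
def rect(q,n):
    r=cv2.minAreaRect((q[:,:2]*1000).astype(np.float32)); print(n,len(q),np.round(r[0],1),np.round(r[1],1),round(r[2],1))
def box(A,x0,x1,y0,y1,z0,z1):
    P=A.reshape(-1,3);m=(P[:,0]>x0)&(P[:,0]<x1)&(P[:,1]>y0)&(P[:,1]<y1)&(P[:,2]>z0)&(P[:,2]<z1);return P[m]
for A,n in((C,'top'),(S,'scene')):
    rect(box(A,.45,.65,-.15,.1,.06,.078),n+' collar rim z.07')
    rect(box(A,.45,.65,-.15,.1,.138,.15),n+' plate top')
    rect(box(A,.45,.65,-.15,.1,.0385,.0455),n+' foot')
    q=box(A,.38,.7,-.4,.15,.155,.2); rect(q,n+' books'); 
    rect(box(A,.38,.7,-.42,.12,.031,.0385),n+' plinth')
    rect(box(A,.48,.62,.2,.35,.03,.04),n+' rack')
    rect(box(A,.5,.6,.2,.35,.122,.137),n+' longhead')
    rect(box(A,.5,.6,.2,.35,.085,.102),n+' stubhead')
E
```

```text
top collar rim z.07 208 [524.1 -68.6] [147.3 125.8] 81.6
top plate top 212 [ 518.7 -117.6] [ 53.4 132.2] 84.3
top foot 1833 [550.3 -37.8] [227.4 178.7] 78.4
top books 3889 [ 511.3 -218.4] [159.8 159.8] 78.2
top plinth 2979 [ 535.4 -111.4] [380.1 181.4] 78.0
top rack 825 [546.8 276.3] [131.5  61. ] 80.0
top longhead 49 [541.2 241.8] [19.7 18.2] 53.7
top stubhead 51 [542.3 280. ] [79.9 18.2] 70.9
scene collar rim z.07 307 [534.3 -67.9] [146.6 128. ] 76.9
scene plate top 167 [ 524.  -117.2] [ 47.1 126.6] 77.9
scene foot 867 [557.6 -37.7] [218.3 165.4] 82.3
scene books 2149 [ 512.1 -216.4] [159.4 155.2] 77.4
scene plinth 2203 [ 537.3 -110.5] [380.9 185.8] 78.1
scene rack 634 [548.5 276.8] [129.9  66.2] 79.6
scene longhead 39 [543.4 241.8] [19.2 17.5] 19.9
scene stubhead 60 [554.3 278. ] [84.8 22.8] 89.5
```

View pics/a.png

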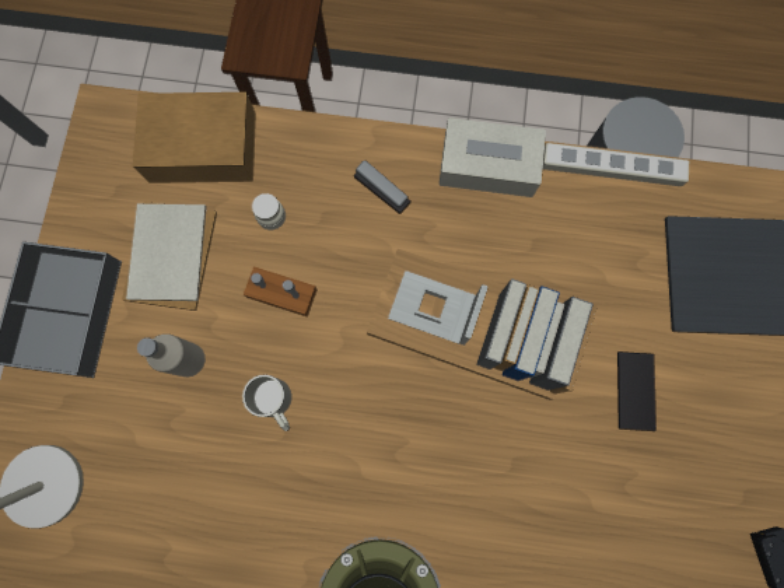

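View pics/scene0.png

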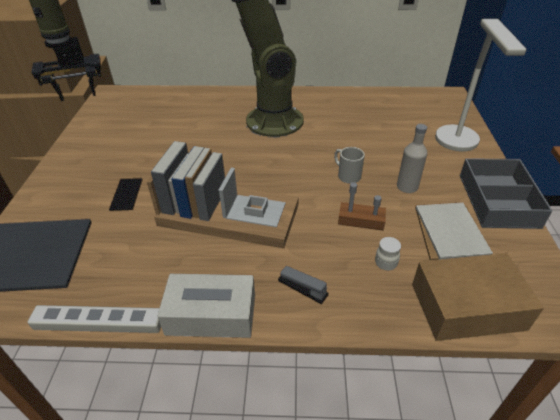

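Pictures 1 and 2 (2 viewed): The top view shows the rack at about (280,290), with the long peg on the right at (288,288). The collar is at (432,305), the books at (540,335), and the bookend is clear of the books. Next I locate the collar in the board frame and work out the first move.

```bash
cat >> h.py <<'E'
BO=np.array([.5363,-.111]); a=np.radians(168.0); EX=np.array([np.cos(a),np.sin(a)]); EY=np.array([-np.sin(a),np.cos(a)])
def b2w(x,y): return BO+x*EX+y*EY
def tool():
    o=monitor.get_obs(); return o,np.array(o['tool_pos']),R.from_euler('xyz',o['tool_rot'],degrees=True).as_matrix()
def delta(target,jaw=EX):
    o,t,M=tool(); d=M.T@(np.array(target)-t)
    j=M.T@np.r_[jaw,0]; ang=np.degrees(np.arctan2(-j[1],j[2])); ang=(ang+90)%180-90
    print('t',round(float(o['time_s']),2),'pos',np.round(t,4),'delta',np.round(d,4),'turn',round(ang,1),'F',np.round(o['force'],1),'w',round(float(o['grip_width']),4))
E
python3 - <<'E'
from h import *
for n in('top','scene'):
    P=np.load(n+'.npy').reshape(-1,3); q=P[:,:2]-BO; B=np.c_[q@EX,q@EY,P[:,2]]
    def s(z0,z1,y0,y1,x=.06):
        m=(abs(B[:,0])<x)&(B[:,1]>y0)&(B[:,1]<y1)&(B[:,2]>z0)&(B[:,2]<z1);b=B[m]
        print(n,z0,len(b),np.round(np.percentile(b,[3,50,97],axis=0)*1000,1).tolist())
    s(.066,.074,-.17,-.07,.04); s(.138,.15,-.06,.02); s(.155,.19,0,.2,.09)
    s(.0395,.044,-.2,.02,.06)
o,t,M=tool(); print(M.round(3)); print(b2w(0,-.055))
for tg in ([.237,-.605,.33],[*b2w(0,-.17),.33]): delta(tg)
E
```

```text
top 0.066 91 [[-25.7, -112.6, 66.4], [1.5, -99.7, 69.3], [28.0, -71.1, 73.5]]
top 0.138 187 [[-44.9, -12.7, 138.6], [3.5, -7.2, 142.3], [49.5, -1.6, 146.5]]
top 0.155 3801 [[-65.5, 34.3, 156.1], [7.5, 103.8, 177.2], [77.1, 184.3, 189.0]]
top 0.0395 1127 [[-48.7, -166.6, 39.6], [1.6, -85.4, 41.6], [50.3, -13.6, 43.7]]
scene 0.066 74 [[-28.5, -114.2, 66.2], [2.1, -100.6, 68.6], [27.8, -72.5, 71.6]]
scene 0.138 102 [[-48.2, -14.4, 138.3], [-2.5, -8.8, 140.6], [46.9, -3.0, 143.2]]
scene 0.155 2148 [[-73.4, 30.8, 156.6], [-13.1, 98.8, 175.1], [70.3, 169.7, 187.1]]
scene 0.0395 641 [[-50.7, -157.1, 39.6], [-15.0, -95.2, 40.8], [45.4, -15.5, 43.4]]
[[ 0.     0.931  0.364]
 [-0.     0.364 -0.931]
 [-1.    -0.     0.   ]]
[ 0.54773514 -0.05720188]
t 1.3 pos [ 0.2367 -0.6054  0.2109] delta [-0.1191  0.0004 -0.0003] turn -56.6 F [-0.3  0.9  0.5] w 0.0872
t 1.3 pos [ 0.2367 -0.6054  0.2109] delta [-0.1192  0.5526 -0.4933] turn -56.6 F [-0.3  0.9  0.5] w 0.0872
```

Request:
step_arm(deltas=[[-1, -0.06, 0, 0, 0], [-1, -0.12, 0, 0, 0], [-1, -0.12, 0.04, -0.036, -8], [-1, -0.12, 0.083, -0.074, -16], [-1, -0.12, 0.125, -0.111, -24], [-1, -0.12, 0.166, -0.148, -32], [-1, -0.12, 0.207, -0.185, -40], [-1, -0.12, 0.249, -0.222, -48], [-1, -0.12, 0.29, -0.259, -56.6], [-1, -0.12, 0.332, -0.296, -56.6], [-1, -0.12, 0.373, -0.333, -56.6], [-1, -0.12, 0.414, -0.37, -56.6]], newtons=20)

```text
time_s: 2.8
tool_pos: [0.4881, -0.1084, 0.3312]
tool_rot: [-33.1, 89.9, -45.1]
force: [-0.0, -0.3, 0.6]
grip_width: 0.0004
```

```bash
python3 - <<'E'
from h import *
delta([*b2w(0,-.155),.33]);delta([*b2w(0,-.155),.07]); print(tool()[2].round(3),monitor.get_obs()['qpos'])
E
```

```text
t 2.8 pos [ 0.4881 -0.1084  0.3312] delta [0.0011 0.1625 0.0475] turn -0.1 F [-0.  -0.3  0.6] w 0.0004
t 2.8 pos [ 0.4881 -0.1084  0.3312] delta [0.2611 0.1627 0.0473] turn -0.1 F [-0.  -0.3  0.6] w 0.0004
[[ 0.001  0.209  0.978]
 [-0.001  0.978 -0.209]
 [-1.    -0.001  0.001]] [ 43.34885316  -0.78675634 -33.21726182  91.29993899  -0.3887918
  89.29800521  -1.91854664]
```

Request:
step_arm(deltas=[[-1, 0, 0.055, 0.016, 0], [-1, 0, 0.11, 0.032, 0], [-1, 0.04, 0.1625, 0.0475, 0], [-1, 0.1, 0.1625, 0.0475, 0], [-1, 0.16, 0.1625, 0.0475, 0], [-1, 0.22, 0.1625, 0.0475, 0], [-1, 0.25, 0.1625, 0.0475, 0], [-1, 0.263, 0.1625, 0.0475, 0], [-1, 0.263, 0.1625, 0.0475, 0]])

```text
time_s: 3.92
tool_pos: [0.5679, 0.039, 0.0679]
tool_rot: [171.0, 90.0, 159.0]
force: [0.1, -0.4, -0.0]
grip_width: 0.0006
```

```bash
python3 - <<'E'
from h import *
delta([*b2w(0,-.125),.068])
E
```

```text
t 3.92 pos [0.5679 0.039  0.0679] delta [-0.0001 -0.0283  0.0003] turn -0.0 F [ 0.1 -0.4 -0. ] w 0.0006
```

Request:
step_arm(deltas=[[-1, 0, -0.012, 0, 0], [-1, 0, -0.02, 0, 0], [-1, 0, -0.024, 0, 0], [-1, 0, -0.027, 0, 0], [-1, 0, -0.03, 0, 0], [-1, 0, -0.033, 0, 0], [-1, 0, -0.037, 0, 0], [-1, 0, -0.041, 0, 0], [-1, 0, -0.045, 0, 0], [-1, 0, -0.049, 0, 0], [-1, 0, -0.052, 0, 0], [-1, 0, -0.053, 0, 0]])

```text
time_s: 5.42
tool_pos: [0.5568, -0.0131, 0.0678]
tool_rot: [-89.3, 90.0, -101.4]
force: [-0.1, -0.3, 0.4]
grip_width: 0.0005
```

```bash
python3 - <<'E'
from h import *
delta([*b2w(0,-.0915),.068])
E
```

```text
t 5.42 pos [ 0.5568 -0.0131  0.0678] delta [-0.0002 -0.0085  0.0003] turn -0.1 F [-0.1 -0.3  0.4] w 0.0005
```

Request:
step_arm(deltas=[[-1, 0, -0.002, 0, 0], [-1, 0, -0.004, 0, 0], [-1, 0, -0.006, 0, 0]])

```text
time_s: 5.8
tool_pos: [0.5555, -0.0188, 0.0678]
tool_rot: [-68.8, 90.0, -80.9]
force: [-0.7, -0.4, 0.1]
grip_width: 0.0004
```

```bash
python3 - <<'E'
from h import *
delta([*b2w(0,-.0915),.068])
p,d=read_camera('top'); C=cloud('top',d); cv2.imwrite('pics/b.png',cv2.resize(p[150:290,240:440,::-1],(800,560),interpolation=cv2.INTER_CUBIC))
P=C.reshape(-1,3); q=P[:,:2]-BO; B=np.c_[q@EX,q@EY,P[:,2]]
m=(abs(B[:,0])<.06)&(B[:,1]>-.06)&(B[:,1]<.029)&(B[:,2]>.137)&(B[:,2]<.15);print(m.sum(),np.percentile(B[m],[3,50,97],axis=0).round(4))
E
```

```text
t 5.8 pos [ 0.5555 -0.0188  0.0678] delta [-0.0002 -0.0027  0.0004] turn -0.0 F [-0.7 -0.4  0.1] w 0.0004
25 [[-0.049  -0.0099  0.1389]
 [-0.0394 -0.0047  0.1425]
 [-0.0263 -0.0016  0.1462]]
```

View pics/b.png

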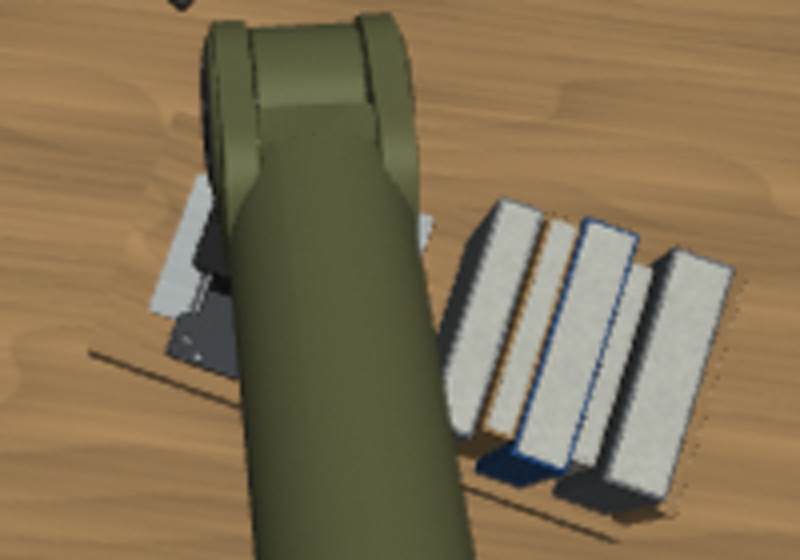

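Picture 3: the arm hides most of the bookend, and only the plate's end shows at (425,230). I'll check with the scene camera.

```bash
python3 - <<'E'
from h import *
p,d=read_camera('scene'); C=cloud('scene',d); cv2.imwrite('pics/c.png',cv2.resize(p[130:260,140:340,::-1],(800,520),interpolation=cv2.INTER_CUBIC))
P=C.reshape(-1,3); q=P[:,:2]-BO; B=np.c_[q@EX,q@EY,P[:,2]]
for z0,z1,y0,y1 in((.137,.15,-.06,.027),(.066,.074,-.13,-.02),(.1,.14,-.06,.02),(.039,.044,-.2,-.09)):
    m=(abs(B[:,0])<.06)&(B[:,1]>y0)&(B[:,1]<y1)&(B[:,2]>z0)&(B[:,2]<z1);print(z0,m.sum(),np.percentile(B[m],[3,50,97],axis=0).round(4).tolist())
E
```

```text
0.137 112 [[-0.0495, -0.0146, 0.1377], [-0.0057, -0.0094, 0.1406], [0.0462, -0.0031, 0.1434]]
0.066 69 [[-0.0284, -0.1135, 0.0662], [-0.0175, -0.0999, 0.0681], [0.0265, -0.0614, 0.0718]]
0.1 222 [[-0.0518, -0.0149, 0.1016], [-0.0147, -0.0134, 0.1225], [0.0463, -0.0038, 0.1396]]
0.039 388 [[-0.0503, -0.1588, 0.0391], [-0.0091, -0.1327, 0.0409], [0.0472, -0.0962, 0.0435]]
```

View pics/c.png

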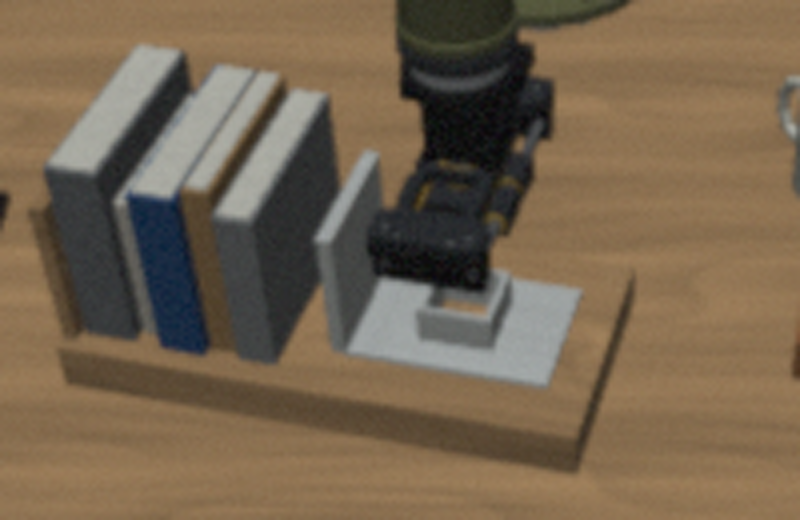

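Picture 4: the bookend stands unmoved, with its plate clear of the books. The gripper body at (430,250) seems to be over the collar at (465,310). I'll check where the gripper really is.

```bash
python3 - <<'E'
from h import *
p,d=read_camera('scene'); C=cloud('scene',d)
P=C.reshape(-1,3); q=P[:,:2]-BO; B=np.c_[q@EX,q@EY,P[:,2]].reshape(420,560,3)
for (u,v) in ((385,265),(430,260),(480,270),(480,220),(430,190),(380,220),(445,300),(480,290),(460,320),(500,300)):
    print((u,v),B[130+v//4,140+u//4].round(3))
p,d=read_camera('wrist'); cv2.imwrite('pics/w.png',p[:,:,::-1]); print(camera_model('wrist')); print(tool()[1])
E
```

```text
(385, 265) [-0.087 -0.065  0.159]
(430, 260) [-0.096 -0.099  0.177]
(480, 270) [-0.094 -0.132  0.175]
(480, 220) [-0.067 -0.124  0.19 ]
(430, 190) [-0.026 -0.077  0.175]
(380, 220) [-0.08  -0.063  0.189]
(445, 300) [ 0.017 -0.066  0.037]
(480, 290) [-0.087 -0.128  0.152]
(460, 320) [-0.025 -0.092  0.061]
(500, 300) [ 0.003 -0.113  0.06 ]
{'fx': 289.05532498351204, 'fy': 289.05532498351204, 'cx': 278.1912128585737, 'cy': 211.7334815468562, 'xyz': array([0.57202554, 0.05657773, 0.24190961]), 'attitude': array([ 1.63543979e+02,  5.49519958e-02, -1.20569319e+01])}
[ 0.55557655 -0.01869844  0.06783415]
```

View pics/w.png

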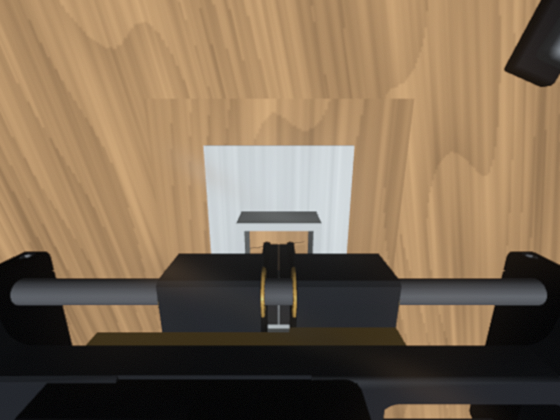

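Picture 5 (wrist): the collar is at (278,240) with the closed fingers over or in it. I'll read the depth for the fingertip height.

```bash
python3 - <<'E'
from h import *
p,d=read_camera('wrist'); C=cloud('wrist',d); q=C[...,:2]-BO; B=np.dstack([q@EX,q@EY,C[...,2]])
for v in range(205,345,8): print(v,[B[v,u].round(3).tolist() for u in (242,268,279,290)], p[v,279])
E
```

```text
205 [[0.026, -0.117, 0.042], [0.008, -0.117, 0.041], [-0.0, -0.117, 0.041], [-0.008, -0.117, 0.041]] [203 210 213]
213 [[0.026, -0.113, 0.047], [0.007, -0.113, 0.048], [-0.0, -0.113, 0.049], [-0.008, -0.113, 0.048]] [94 96 97]
221 [[0.023, -0.113, 0.065], [0.007, -0.113, 0.066], [-0.0, -0.113, 0.066], [-0.007, -0.114, 0.067]] [89 91 91]
229 [[0.023, -0.109, 0.07], [0.007, -0.109, 0.069], [-0.0, -0.109, 0.069], [-0.007, -0.109, 0.07]] [197 206 211]
237 [[0.023, -0.104, 0.071], [0.008, -0.09, 0.036], [-0.0, -0.09, 0.036], [-0.009, -0.091, 0.036]] [181 146 108]
245 [[0.023, -0.098, 0.07], [0.006, -0.105, 0.085], [-0.0, -0.103, 0.082], [-0.007, -0.105, 0.084]] [52 46 39]
253 [[0.012, -0.131, 0.154], [0.006, -0.105, 0.096], [-0.0, -0.104, 0.094], [-0.006, -0.105, 0.097]] [45 40 36]
261 [[0.011, -0.132, 0.161], [0.005, -0.105, 0.106], [-0.0, -0.103, 0.102], [-0.006, -0.105, 0.106]] [43 37 32]
269 [[0.011, -0.132, 0.166], [0.005, -0.104, 0.112], [-0.0, -0.099, 0.103], [-0.006, -0.105, 0.116]] [39 34 29]
277 [[0.01, -0.131, 0.17], [0.005, -0.103, 0.12], [-0.0, -0.103, 0.12], [-0.005, -0.105,
[... 211 characters left out ...]
03, -0.125, 0.168]] [87 90 96]
301 [[0.01, -0.125, 0.173], [0.003, -0.121, 0.166], [-0.0, -0.122, 0.168], [-0.003, -0.122, 0.167]] [86 88 94]
309 [[0.01, -0.124, 0.174], [0.005, -0.092, 0.129], [-0.0, -0.092, 0.129], [-0.005, -0.096, 0.134]] [ 95  98 101]
317 [[0.01, -0.121, 0.173], [0.005, -0.088, 0.129], [-0.0, -0.088, 0.129], [-0.005, -0.092, 0.134]] [94 97 99]
325 [[0.01, -0.118, 0.173], [0.009, -0.016, 0.042], [-0.0, -0.015, 0.041], [-0.005, -0.089, 0.136]] [165 171 174]
333 [[0.01, -0.118, 0.176], [0.003, -0.117, 0.175], [-0.0, -0.117, 0.176], [-0.003, -0.117, 0.176]] [58 49 32]
341 [[0.009, -0.118, 0.18], [0.003, -0.118, 0.18], [-0.0, -0.118, 0.179], [-0.003, -0.118, 0.18]] [59 49 29]
```

The fingertips are really about 0.08 high, roughly 30 mm above the stated position, so they passed over the collar untouched. I'll back off, take a clear look at the tips, then lower.

Request:
step_arm(deltas=[[-1, -0.005, 0.015, 0, 0], [-1, -0.005, 0.03, 0, 0], [-1, 0, 0.043, 0, 0], [-1, 0.008, 0.043, 0, 0], [-1, 0.015, 0.043, 0, 0], [-1, 0.015, 0.043, 0, 0]])

```text
time_s: 6.8
tool_pos: [0.5637, 0.0225, 0.0517]
tool_rot: [-158.8, 89.9, -170.9]
force: [-0.6, -0.3, 0.2]
grip_width: 0.0001
```

```bash
cat >> h.py <<'E'
def tips():
    p,d=read_camera('wrist'); C=cloud('wrist',d); q=C[...,:2]-BO; B=np.dstack([q@EX,q@EY,C[...,2]]); return p,B
E
python3 - <<'E'
from h import *
delta([*b2w(0,-.135),.045]); p,B=tips()
for v in range(230,270,3): print(v,[B[v,u].round(3).tolist() for u in (268,279,290)], p[v,279])
E
```

```text
t 6.8 pos [0.5637 0.0225 0.0517] delta [ 0.0067 -0.0013  0.001 ] turn -0.1 F [-0.6 -0.3  0.2] w 0.0001
230 [[0.007, -0.146, 0.042], [-0.0, -0.146, 0.042], [-0.008, -0.146, 0.042]] [209 216 219]
233 [[0.007, -0.144, 0.043], [-0.0, -0.144, 0.043], [-0.008, -0.144, 0.042]] [210 217 219]
236 [[0.007, -0.142, 0.042], [-0.0, -0.142, 0.043], [-0.008, -0.142, 0.042]] [209 216 219]
239 [[0.007, -0.14, 0.042], [-0.0, -0.14, 0.043], [-0.008, -0.14, 0.043]] [210 217 220]
242 [[0.006, -0.148, 0.066], [-0.0, -0.138, 0.042], [-0.007, -0.147, 0.065]] [212 219 223]
245 [[0.006, -0.147, 0.07], [-0.0, -0.145, 0.065], [-0.007, -0.147, 0.069]] [61 63 65]
248 [[0.006, -0.147, 0.075], [-0.0, -0.146, 0.071], [-0.006, -0.147, 0.075]] [54 55 56]
251 [[0.006, -0.147, 0.078], [-0.0, -0.146, 0.075], [-0.006, -0.147, 0.079]] [54 55 56]
254 [[0.006, -0.147, 0.083], [-0.0, -0.145, 0.078], [-0.006, -0.147, 0.083]] [52 54 55]
257 [[0.006, -0.147, 0.086], [-0.0, -0.145, 0.082], [-0.006, -0.147, 0.086]] [52 53 55]
260 [[0.006, -0.147, 0.089], [-0.0, -0.146, 0.087], [-0.006, -0.147, 0.089]] [52 52 53]
263 [[0.006, -0.146, 0.09], [-0.0, -0.144, 0.088], [-0.006, -0.147, 0.094]] [50 52 54]
266 [[0.005, -0.146, 0.093], [-0.0, -0.143, 0.088], [-0.006, -0.147, 0.096]] [49 51 53]
269 [[0.005, -0.146, 0.097], [-0.0, -0.141, 0.087], [-0.005, -0.147, 0.099]] [49 51 52]
```

Request:
step_arm(deltas=[[-1, 0.007, 0, 0, 0], [-1, 0.014, 0, 0, 0], [-1, 0.014, -0.005, 0, 0], [-1, 0.014, -0.008, 0, 0], [-1, 0.014, -0.011, 0, 0], [-1, 0.014, -0.014, 0, 0], [-1, 0.014, -0.017, 0, 0], [-1, 0.014, -0.02, 0, 0]])

```text
time_s: 7.85
tool_pos: [0.5608, 0.0048, 0.0391]
tool_rot: [57.3, 89.9, 45.3]
force: [2.6, 4.9, -0.3]
grip_width: 0.0
```

```bash
python3 - <<'E'
from h import *
delta([*b2w(0,-.093),.038]); p,B=tips(); 
for v in range(195,250,6): print(v,B[v,279].round(3).tolist())
E
```

```text
t 7.85 pos [0.5608 0.0048 0.0391] delta [ 0.0011 -0.0253  0.0001] turn 0.0 F [ 2.6  4.9 -0.3] w 0.0
195 [-0.001, -0.153, 0.037]
201 [-0.001, -0.151, 0.042]
207 [-0.001, -0.147, 0.043]
213 [-0.001, -0.143, 0.042]
219 [-0.001, -0.139, 0.041]
225 [-0.001, -0.135, 0.041]
231 [-0.001, -0.131, 0.042]
237 [-0.001, -0.127, 0.042]
243 [-0.001, -0.123, 0.042]
249 [-0.001, -0.126, 0.059]
```

Request:
step_arm(deltas=[[-1, 0, -0.003, 0, 0], [-1, 0, -0.006, 0, 0], [-1, 0, -0.009, 0, 0], [-1, 0, -0.012, 0, 0], [-1, 0, -0.015, 0, 0], [-1, 0, -0.018, 0, 0], [-1, 0, -0.02, 0, 0], [-1, 0, -0.021, 0, 0], [-1, 0, -0.022, 0, 0]])

```text
time_s: 9.02
tool_pos: [0.556, -0.0177, 0.039]
tool_rot: [-3.1, 90.0, -15.1]
force: [0.9, 3.7, 3.4]
grip_width: 0.0004
```

Request:
step_arm(deltas=[[-1, 0, -0.0015, 0, 0], [-1, 0, -0.0025, 0, 0]])

```text
time_s: 9.28
tool_pos: [0.5554, -0.02, 0.0389]
tool_rot: [46.6, 90.0, 34.5]
force: [1.7, 4.7, 2.3]
grip_width: 0.0007
```

Request:
step_arm(deltas=[[-1, 0, -0.001, 0, 0], [-1, 0, -0.0015, 0, 0]])

```text
time_s: 9.52
tool_pos: [0.5554, -0.02, 0.0389]
tool_rot: [73.0, 89.9, 61.1]
force: [3.1, 7.3, 2.5]
grip_width: 0.0001
```

Request:
step_arm(deltas=[[-1, 0, -0.001, 0, 0], [-1, 0, -0.002, 0, 0]])

```text
time_s: 9.78
tool_pos: [0.5554, -0.02, 0.0389]
tool_rot: [76.2, 89.7, 64.3]
force: [4.1, 11.2, 0.4]
grip_width: 0.0005
```

```bash
python3 - <<'E'
from h import *
delta([*b2w(0,-.135),.039])
p,d=read_camera('scene'); C=cloud('scene',d)
P=C.reshape(-1,3); q=P[:,:2]-BO; B=np.c_[q@EX,q@EY,P[:,2]]
m=(abs(B[:,0])<.06)&(B[:,1]>-.06)&(B[:,1]<.04)&(B[:,2]>.137)&(B[:,2]<.146);print(m.sum(),np.percentile(B[m],[3,50,97],axis=0).round(4).tolist())
E
```

```text
t 9.78 pos [ 0.5554 -0.02    0.0389] delta [0.0001 0.0421 0.0003] turn 0.1 F [ 4.1 11.2  0.4] w 0.0005
171 [[-0.0521, -0.0572, 0.1378], [-0.0075, 0.0237, 0.1412], [0.0468, 0.0315, 0.1451]]
```

Request:
step_arm(deltas=[[-1, 0, 0.02, 0, 0], [-1, -0.01, 0.05, 0, 0], [-1, -0.06, 0.06, 0, 0], [-1, -0.12, 0.07, 0, 0], [-1, -0.18, 0.09, -0.01, 0], [1, -0.181, 0.14, -0.025, 0], [1, -0.181, 0.195, -0.045, 0], [1, -0.181, 0.2585, -0.0675, 0], [1, -0.181, 0.2585, -0.0675, 0], [1, -0.181, 0.2585, -0.0675, 0]])

```text
time_s: 11.08
tool_pos: [0.5422, 0.2414, 0.2187]
tool_rot: [-106.7, 89.8, -118.7]
force: [-0.2, 0.1, -0.1]
grip_width: 0.0424
```

```bash
python3 - <<'E'
from h import *
delta([.5423,.2418,.22])
p,d=read_camera('wrist'); cv2.imwrite('pics/w2.png',p[:,:,::-1]); C=cloud('wrist',d); np.save('w.npy',C)
P=C.reshape(-1,3)
for z0,z1,n in((.122,.137,'long'),(.088,.101,'stub')):
    q=P[(P[:,0]>.5)&(P[:,0]<.6)&(P[:,1]>.2)&(P[:,1]<.35)&(P[:,2]>z0)&(P[:,2]<z1)]
    if len(q)>4: print(n,len(q),np.percentile(q,[3,50,97],axis=0).round(4).tolist(),cv2.minAreaRect((q[:,:2]*1000).astype(np.float32)))
# finger pixels: points above .14 within 7 cm of tcp
t=tool()[1]; m=(np.hypot(C[...,0]-t[0],C[...,1]-t[1])<.075)&(C[...,2]>.14)&(d>0)
print('lowest',np.percentile(C[m][:,2],[0,1,5,20]).round(3))
E
```

```text
t 11.07 pos [0.5422 0.2414 0.2187] delta [-0.0013  0.0004  0.    ] turn -0.1 F [-0.2  0.1 -0.1] w 0.0424
long 348 [[0.5343, 0.233, 0.1242], [0.5429, 0.242, 0.1301], [0.5514, 0.2501, 0.1315]] ((542.5587768554688, 241.18826293945312), (19.158506393432617, 18.619901657104492), 34.10850143432617)
stub 310 [[0.5466, 0.3012, 0.0934], [0.5551, 0.3096, 0.095], [0.5633, 0.318, 0.0964]] ((555.052978515625, 309.5232849121094), (18.80720329284668, 18.74073028564453), 32.37098693847656)
lowest [0.23  0.251 0.307 0.32 ]
```

View pics/w2.png

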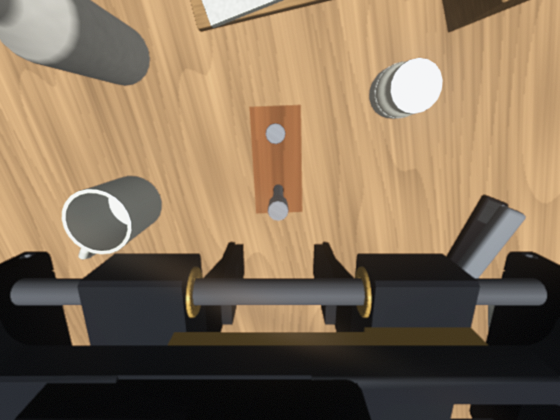

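Picture 6: the long peg head is at (278,210), centred between the fingers (235 and 320), and the stub is at (276,133). The fingertips sit 12 mm above the TCP here too, so I lower the grasp by a further 31 mm to allow for it.

Request:
step_arm(deltas=[[1, 0, 0, 0.0005, 0], [1, 0, 0, 0.0005, 0], [1, 0, 0, 0.0005, 0], [1, 0.04, 0, 0.0005, 0], [1, 0.08, 0, 0.0005, 0], [1, 0.11, 0, 0.0005, 0], [1, 0.125, 0, 0.0005, 0], [1, 0.134, 0, 0.0005, 0], [1, 0.134, 0, 0.0005, 0]])

```text
time_s: 12.25
tool_pos: [0.5431, 0.2433, 0.0861]
tool_rot: [32.5, 90.0, 20.5]
force: [0.2, -0.5, 0.5]
grip_width: 0.0872
```

Request:
step_arm(deltas=[[-1, 0, 0, 0, 0], [-1, 0, 0, 0, 0], [-1, 0, 0, 0, 0], [-1, 0, 0, 0, 0], [-1, 0, 0, 0, 0], [-1, 0, 0, 0, 0], [-1, 0, 0, 0, 0], [-1, 0, 0, 0, 0]], newtons=40)

```text
time_s: 13.25
tool_pos: [0.5428, 0.2432, 0.0858]
tool_rot: [-141.6, 90.0, -153.6]
force: [-0.1, 0.6, 0.7]
grip_width: 0.0188
```

Request:
step_arm(deltas=[[-1, -0.02, 0, 0, 0], [-1, -0.06, 0, 0, 0], [-1, -0.1, 0, 0, 0], [-1, -0.1, -0.04, 0.009, 0], [-1, -0.1, -0.09, 0.021, 0], [-1, -0.1, -0.14, 0.032, 0], [-1, -0.1, -0.19, 0.044, 0], [-1, -0.1, -0.24, 0.055, 0], [-1, -0.1, -0.275, 0.064, 0], [-1, -0.1, -0.293, 0.0675, 0], [-1, -0.1, -0.293, 0.0675, 0], [-1, -0.1, -0.293, 0.0675, 0]])

```text
time_s: 14.75
tool_pos: [0.548, -0.0549, 0.1862]
tool_rot: [79.3, 89.9, 67.4]
force: [-0.2, 0.7, -1.0]
grip_width: 0.019
```

```bash
python3 - <<'E'
from h import *
delta([*b2w(0,-.055),.186])
p,B=tips(); cv2.imwrite('pics/w3.png',p[:,:,::-1])
def rep(P,n):
    for z0,z1,x,y0,y1 in((.066,.073,.032,-.1,-.02),(.1,.16,.02,-.09,-.03),(.1,.16,.02,-.075,-.035)):
        q=P[(abs(P[:,0])<x)&(P[:,1]>y0)&(P[:,1]<y1)&(P[:,2]>z0)&(P[:,2]<z1)]
        if len(q)>5:
            print(n,z0,len(q),np.percentile(q,[2,50,98],axis=0).round(4).tolist())
            if z0==.1:
                for a in np.arange(.1,.16,.01):
                    k=q[(q[:,2]>a)&(q[:,2]<a+.01)]
                    if len(k)>3: print('  ',round(a,2),len(k),k.mean(0).round(4),np.ptp(k,0).round(4))
rep(B.reshape(-1,3),'wrist')
p,d=read_camera('scene'); cv2.imwrite('pics/s3.png',cv2.resize(p[130:230,190:330,::-1],(784,560))); C=cloud('scene',d); q=C[...,:2]-BO; rep(np.dstack([q@EX,q@EY,C[...,2]]).reshape(-1,3),'scene')
E
```

```text
t 14.75 pos [ 0.548  -0.0549  0.1862] delta [ 0.0002 -0.0023  0.0002] turn 0.1 F [-0.2  0.7 -1. ] w 0.019
wrist 0.066 833 [[-0.0267, -0.0814, 0.0679], [-0.0006, -0.0604, 0.0696], [0.0264, -0.0283, 0.0711]]
wrist 0.1 260 [[-0.0051, -0.0618, 0.1142], [0.0003, -0.0611, 0.1402], [0.0062, -0.0563, 0.1596]]
   0.11 30 [ 0.0007 -0.0603  0.1163] [0.0116 0.0062 0.0064]
   0.12 48 [ 0.0009 -0.0606  0.125 ] [0.0113 0.0056 0.0096]
   0.13 51 [ 0.0004 -0.0604  0.135 ] [0.0116 0.0058 0.0095]
   0.14 60 [ 0.0003 -0.0606  0.145 ] [0.0112 0.0052 0.0097]
   0.15 71 [ 0.0005 -0.0604  0.1554] [0.012  0.0067 0.0098]
wrist 0.1 260 [[-0.0051, -0.0618, 0.1142], [0.0003, -0.0611, 0.1402], [0.0062, -0.0563, 0.1596]]
   0.11 30 [ 0.0007 -0.0603  0.1163] [0.0116 0.0062 0.0064]
   0.12 48 [ 0.0009 -0.0606  0.125 ] [0.0113 0.0056 0.0096]
   0.13 51 [ 0.0004 -0.0604  0.135 ] [0.0116 0.0058 0.0095]
   0.14 60 [ 0.0003 -0.0606  0.145 ] [0.0112 0.0052 0.0097]
   0.15 71 [ 0.0005 -0.0604  0.1554] [0.012  0.0067 0.0098]
scene 0.066 96 [[-0.028, -0.0816, 0.0663], [-0.003, -0.0568, 0.0683], [0.0264, -0.0289, 0.071]]
scene 0.1 62 [[-0.0071, -0.0629, 0.1141], [-0.0035, -0.0587, 0.1358], [0.0039, -0.0514, 0.159]]
   0.11 9 [-0.0026 -0.0587  0.115 ] [0.0067 0.0077 0.0075]
   0.12 14 [-0.0029 -0.0586  0.1249] [0.0055 0.0118 0.0093]
   0.13 11 [-0.003  -0.0577  0.1339] [0.0129 0.0103 0.0083]
   0.14 14 [-0.0046 -0.0581  0.1447] [0.006  0.009  0.0088]
   0.15 14 [-0.0022 -0.0586  0.1556] [0.013  0.0122 0.0087]
scene 0.1 62 [[-0.0071, -0.0629, 0.1141], [-0.0035, -0.0587, 0.1358], [0.0039, -0.0514, 0.159]]
   0.11 9 [-0.0026 -0.0587  0.115 ] [0.0067 0.0077 0.0075]
   0.12 14 [-0.0029 -0.0586  0.1249] [0.0055 0.0118 0.0093]
   0.13 11 [-0.003  -0.0577  0.1339] [0.0129 0.0103 0.0083]
   0.14 14 [-0.0046 -0.0581  0.1447] [0.006  0.009  0.0088]
   0.15 14 [-0.0022 -0.0586  0.1556] [0.013  0.0122 0.0087]
```

View pics/s3.png

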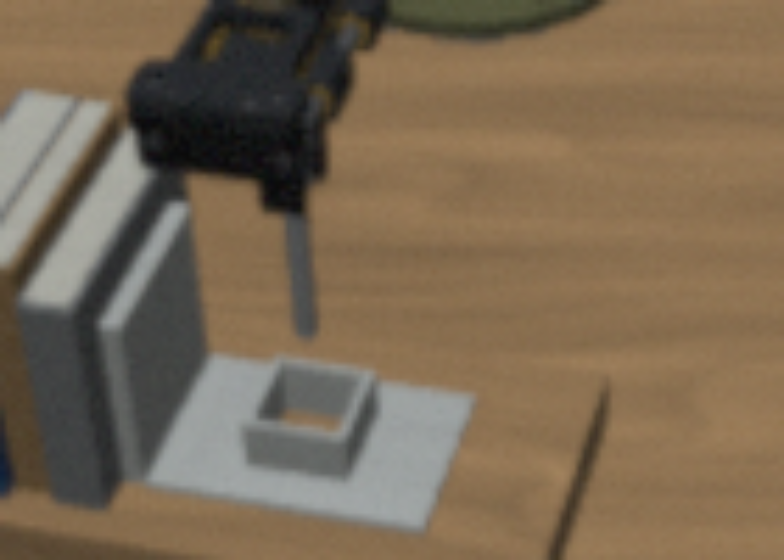

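Picture 7: the peg hangs upright above the collar, tip at (305,335) and collar mouth at (315,385). It is within about 1 mm of the centre. I lower it to the floor about 5.5 mm off centre.

Request:
step_arm(deltas=[[-1, 0.03, 0.002, 0.0005, 0], [-1, 0.055, 0.0045, 0.0005, 0], [-1, 0.068, 0.0045, 0.0005, 0], [-1, 0.071, 0.0045, 0.0005, 0], [-1, 0.073, 0.0045, 0.0005, 0], [-1, 0.074, 0.0045, 0.0005, 0], [-1, 0.075, 0.0045, 0.0005, 0], [-1, 0.076, 0.0045, 0.0005, 0]])

```text
time_s: 15.85
tool_pos: [0.5508, -0.0532, 0.1124]
tool_rot: [-4.0, 89.8, -16.0]
force: [-2.9, 0.1, 12.9]
grip_width: 0.0189
```

Request:
step_arm(deltas=[[-1, -0.002, 0, 0, 0], [-1, -0.002, 0, 0, 0]])

```text
time_s: 16.1
tool_pos: [0.5498, -0.0532, 0.1126]
tool_rot: [-5.9, 89.9, -18.0]
force: [-0.1, -0.9, 3.8]
grip_width: 0.0189
```

```bash
cat >> h.py <<'E'
def off():
    o,t,M=tool(); v=t[:2]-np.array([.548,-.0549]); print('ty %.1f tz %.1f mm z %.4f'%(-1000*v@EY,-1000*v@EX,t[2]),'F',np.round(o['force'],1),'Ft y %.1f z %.1f'%(-np.array(o['force'])[:2]@EY,-np.array(o['force'])[:2]@EX),'tau',np.round(o['wrist_torque'],2))
E
python3 -c "
from h import *
off()"
```

```text
ty 2.0 tz 1.4 mm z 0.1126 F [-0.1 -0.9  3.8] Ft y -0.9 z 0.1 tau [-0.06  0.12 -0.04]
```

Request:
step_arm(deltas=[[-1, 0, 0.0015, -0.0005, 0], [-1, 0, 0.003, -0.001, 0], [-1, 0, 0.003, -0.001, 0]])

```text
time_s: 16.48
tool_pos: [0.5498, -0.0506, 0.1126]
tool_rot: [-19.5, 89.9, -31.6]
force: [0.1, -1.0, 5.3]
grip_width: 0.0186
```

```bash
python3 -c "
from h import *
off()"
```

```text
ty 4.6 tz 0.9 mm z 0.1126 F [ 0.1 -1.   5.3] Ft y -1.0 z 0.4 tau [-0.44 -0.27 -0.01]
```

Request:
step_arm(deltas=[[-1, 0, -0.0002, 0.001, 0], [-1, 0, -0.0004, 0.0021, 0], [-1, 0, -0.0009, 0.003, 0], [-1, 0, -0.0016, 0.0039, 0], [-1, 0, -0.0016, 0.0039, 0]])

```text
time_s: 17.1
tool_pos: [0.5518, -0.0522, 0.1125]
tool_rot: [-161.7, 89.9, -173.8]
force: [-3.7, -0.1, 8.5]
grip_width: 0.0187
```

Request:
step_arm(deltas=[[-1, 0, -0.0009, 0.0007, 0], [-1, 0, -0.0018, 0.0012, 0], [-1, 0, -0.0028, 0.0015, 0], [-1, 0, -0.0039, 0.0016, 0], [-1, 0, -0.0039, 0.0016, 0]])

```text
time_s: 17.73
tool_pos: [0.5519, -0.0553, 0.1124]
tool_rot: [171.2, 89.8, 159.2]
force: [-3.1, 1.1, 10.3]
grip_width: 0.0191
```

```bash
python3 -c "
from h import *
off()"
```

```text
ty 0.4 tz 3.9 mm z 0.1124 F [-3.1  1.1 10.3] Ft y 0.4 z -3.2 tau [ 0.48  1.31 -0.01]
```

Request:
step_arm(deltas=[[-1, -0.001, 0, 0.001, 0], [-1, -0.001, -0.0005, 0.002, 0], [-1, -0.001, -0.001, 0.002, 0], [-1, -0.001, -0.001, 0.002, 0]])

```text
time_s: 18.23
tool_pos: [0.5537, -0.0569, 0.1125]
tool_rot: [168.2, 89.8, 156.1]
force: [-2.7, 2.2, 5.4]
grip_width: 0.0193
```

```bash
python3 -c "
from h import *
off()"
```

```text
ty -0.8 tz 6.0 mm z 0.1125 F [-2.7  2.2  5.4] Ft y 1.6 z -3.1 tau [ 0.55  1.   -0.03]
```

Request:
step_arm(deltas=[[-1, 0, -0.001, 0, 0], [-1, 0, -0.0021, -0.0002, 0], [-1, 0, -0.0031, -0.0006, 0], [-1, 0, -0.0042, -0.0012, 0], [-1, 0, -0.0042, -0.0012, 0]])

```text
time_s: 18.85
tool_pos: [0.5531, -0.0617, 0.1126]
tool_rot: [28.7, 90.0, 16.7]
force: [-0.2, 1.5, 0.9]
grip_width: 0.0189
```

```bash
python3 -c "
from h import *
off()"
```

```text
ty -5.6 tz 6.4 mm z 0.1126 F [-0.2  1.5  0.9] Ft y 1.4 z -0.5 tau [ 0.51  0.01 -0.  ]
```

Request:
step_arm(deltas=[[-1, 0.001, 0.0005, -0.0015, 0], [-1, 0.0015, 0.0005, -0.002, 0], [-1, 0.0015, 0.0005, -0.002, 0]])

```text
time_s: 19.23
tool_pos: [0.5526, -0.0612, 0.1126]
tool_rot: [-1.2, 89.8, -13.2]
force: [-0.4, 2.1, 7.3]
grip_width: 0.0186
```

```bash
python3 -c "
from h import *
off()"
```

```text
ty -5.2 tz 5.8 mm z 0.1126 F [-0.4  2.1  7.3] Ft y 1.9 z -0.8 tau [ 0.38 -0.16 -0.03]
```

Request:
step_arm(deltas=[[-1, 0, 0, -0.001, 0], [-1, 0, 0, -0.002, 0], [-1, 0, 0, -0.003, 0], [-1, 0, 0, -0.003, 0]])

```text
time_s: 19.73
tool_pos: [0.5504, -0.0608, 0.1126]
tool_rot: [1.0, 89.7, -11.1]
force: [3.1, 1.1, 5.3]
grip_width: 0.0187
```

Request:
step_arm(deltas=[[-1, 0, 0, -0.001, 0], [-1, 0, -0.0003, -0.002, 0], [-1, 0, -0.0003, -0.003, 0], [-1, 0, -0.0003, -0.003, 0]])

```text
time_s: 20.23
tool_pos: [0.5473, -0.0606, 0.1126]
tool_rot: [-2.1, 89.7, -14.1]
force: [4.0, 1.2, 5.8]
grip_width: 0.0187
```

```bash
python3 -c "
from h import *
off()"
```

```text
ty -5.8 tz 0.5 mm z 0.1126 F [4.  1.2 5.8] Ft y 2.0 z 3.6 tau [ 0.12 -1.1   0.01]
```

Request:
step_arm(deltas=[[-1, 0, 0, -0.001, 0], [-1, 0, 0.0002, -0.0021, 0], [-1, 0, 0.0006, -0.003, 0], [-1, 0, 0.0011, -0.0039, 0], [-1, 0, 0.0011, -0.0039, 0]])

```text
time_s: 20.85
tool_pos: [0.5434, -0.0591, 0.1124]
tool_rot: [-9.0, 89.7, -21.0]
force: [2.9, 0.6, 4.8]
grip_width: 0.0189
```

```bash
python3 -c "
from h import *
off()"
```

```text
ty -5.0 tz -3.7 mm z 0.1124 F [2.9 0.6 4.8] Ft y 1.1 z 2.7 tau [-0.12 -1.19 -0.03]
```

Request:
step_arm(deltas=[[-1, 0, 0.001, -0.0005, 0], [-1, 0, 0.002, -0.001, 0], [-1, 0, 0.003, -0.0012, 0], [-1, 0, 0.004, -0.0012, 0], [-1, 0, 0.004, -0.0012, 0]])

```text
time_s: 21.48
tool_pos: [0.5402, -0.054, 0.1107]
tool_rot: [-159.9, 89.9, -171.9]
force: [1.2, -0.7, 1.6]
grip_width: 0.0185
```

```bash
python3 -c "
from h import *
off()"
```

```text
ty -0.8 tz -7.8 mm z 0.1107 F [ 1.2 -0.7  1.6] Ft y -0.5 z 1.4 tau [-0.34 -0.32  0.01]
```

z dropped 1.9 mm and the force fell off: the tip is at the hole mouth. Now I press down gently.

Request:
step_arm(deltas=[[-1, 0.001, 0, 0, 0], [-1, 0.002, 0, 0, 0], [-1, 0.003, 0, 0, 0], [-1, 0.003, 0, 0, 0]])

```text
time_s: 21.98
tool_pos: [0.5408, -0.0538, 0.108]
tool_rot: [-172.2, 90.0, 175.7]
force: [1.0, -1.6, -1.3]
grip_width: 0.0186
```

```bash
python3 -c "
from h import *
off()"
```

```text
ty -0.5 tz -7.2 mm z 0.1080 F [ 1.  -1.6 -1.3] Ft y -1.4 z 1.3 tau [-0.28 -0.46 -0.01]
```

Request:
step_arm(deltas=[[-1, 0.002, 0, 0, 0], [-1, 0.004, 0, 0, 0], [-1, 0.006, 0, 0, 0], [-1, 0.008, 0, 0, 0], [-1, 0.01, 0, 0, 0], [-1, 0.012, 0, 0, 0], [-1, 0.012, 0, 0, 0]])

```text
time_s: 22.85
tool_pos: [0.541, -0.0539, 0.0961]
tool_rot: [-161.2, 90.0, -173.2]
force: [1.1, -0.0, -1.2]
grip_width: 0.0187
```

```bash
python3 -c "
from h import *
off()"
```

```text
ty -0.5 tz -7.0 mm z 0.0961 F [ 1.1 -0.  -1.2] Ft y 0.2 z 1.1 tau [-0.33 -0.48 -0.03]
```

Request:
step_arm(deltas=[[-1, 0.002, 0, 0, 0], [-1, 0.004, 0, 0, 0], [-1, 0.006, 0, 0, 0], [-1, 0.007, 0, 0, 0], [-1, 0.008, 0, 0, 0], [-1, 0.009, 0, 0, 0], [-1, 0.01, 0, 0, 0], [-1, 0.01, 0, 0, 0]])

```text
time_s: 23.85
tool_pos: [0.5418, -0.0537, 0.0876]
tool_rot: [-6.9, 89.9, -19.0]
force: [-1.1, -0.4, 6.6]
grip_width: 0.0189
```

```bash
python3 -c "
from h import *
off()"
```

```text
ty -0.1 tz -6.3 mm z 0.0876 F [-1.1 -0.4  6.6] Ft y -0.6 z -1.0 tau [-0.3   0.11 -0.03]
```

Request:
step_arm(deltas=[[1, -0.001, 0, 0, 0], [1, -0.001, 0, 0, 0], [1, -0.001, 0, 0, 0], [1, -0.001, 0, 0, 0], [1, -0.001, 0, 0, 0], [1, -0.001, 0, 0, 0], [1, -0.03, 0, 0, 0], [1, -0.07, 0, 0, 0], [1, -0.12, 0, 0, 0], [1, -0.17, 0.04, 0, 0], [1, -0.17, 0.1, 0, 0], [1, -0.17, 0.1, 0, 0]])

```text
time_s: 25.35
tool_pos: [0.562, 0.0509, 0.2575]
tool_rot: [69.1, 89.8, 57.6]
force: [0.0, -0.4, -0.2]
grip_width: 0.0871
```

```bash
python3 - <<'E'
from h import *
off()
p,d=read_camera('scene'); cv2.imwrite('pics/s4.png',cv2.resize(p[120:240,180:400,::-1],(792,432)))
for n in('scene','wrist'):
    if n=='wrist': p,d=read_camera(n)
    C=cloud(n,d);q=C[...,:2]-BO;P=np.dstack([q@EX,q@EY,C[...,2]]).reshape(-1,3)
    for nm,x,y0,y1,z0,z1 in(('plate',.06,-.02,.035,.137,.146),('head',.03,-.085,-.03,.122,.145),('shank',.03,-.085,-.03,.075,.1),('rim',.032,-.1,-.02,.066,.072)):
        k=P[(abs(P[:,0])<x)&(P[:,1]>y0)&(P[:,1]<y1)&(P[:,2]>z0)&(P[:,2]<z1)]
        if len(k)>4: print(n,nm,len(k),np.percentile(k,[2,50,98],axis=0).round(4).tolist())
E
```

```text
ty 106.5 tz -8.3 mm z 0.2575 F [ 0.  -0.4 -0.2] Ft y -0.4 z 0.1 tau [-0.09 -0.09 -0.01]
scene plate 155 [[-0.0538, 0.0165, 0.1379], [-0.0055, 0.0249, 0.1412], [0.0482, 0.0318, 0.1451]]
scene head 41 [[-0.0036, -0.0637, 0.1229], [0.0036, -0.055, 0.1296], [0.0153, -0.0476, 0.1326]]
scene shank 28 [[-0.0004, -0.0615, 0.0773], [0.0034, -0.058, 0.0883], [0.0071, -0.0499, 0.0987]]
scene rim 98 [[-0.0285, -0.0825, 0.0662], [-0.0044, -0.0578, 0.0683], [0.0255, -0.0292, 0.0713]]
wrist shank 66 [[0.0022, -0.0574, 0.0761], [0.0076, -0.0561, 0.0867], [0.0129, -0.0512, 0.0975]]
wrist rim 405 [[-0.0267, -0.0789, 0.0666], [0.0009, -0.0713, 0.0693], [0.0267, -0.0343, 0.0709]]
```

View pics/s4.png

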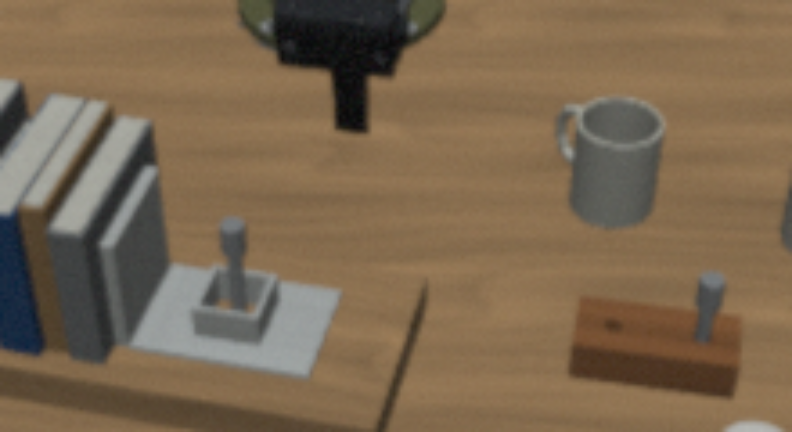

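Picture 8: the long peg stands upright in the collar at (235,270), head top at about 0.132 m, so it is fully home. The plate is against the books, and the stub is still in the rack at (710,305).

```bash
python3 -c "
from h import *
print(env.sign_off())"
```

```text
the job is handed in; nothing more can be done
None
```

The bookend is against the books, the long peg stands released in the hidden hole, and the job was handed in at about 25 s of the 72 s allowed. The sign-off reported no verdict.

- **Bookend:** I pushed it up with the closed fingers until it stopped moving. The highest force I read while pushing was about 12 N. The cameras put the plate's middle at 24–25 mm, against 24 mm expected at the stop.
- **Peg:** I felt round the collar floor at about 5 N, with readings up to 13 N. The tip dropped in about 7 mm off the collar's centre and bottomed with about 7 N after 25 mm of travel. The last picture shows it upright, head top at about 0.132 m, with the gripper open and clear.
- **Everything else:** The shorter peg still stands in its hole in the last picture. I did not re-measure the other objects, but none of my moves came near them.

**What disagreed:** the fingertips showed 12 mm behind the TCP instead of 19 mm ahead of it. Because of that, the first push passed over the collar without touching it. I used the camera-measured offset from then on. The tool pose also strayed 1–3 mm from the commanded pose, which made the search uneven.

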